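# Spot-check the curing foam joint and switch off its heaters

### The arm

A 6-joint arm with a two-finger parallel gripper is mounted at the origin on the work surface. World frame = base frame: x ahead of the robot, y to its left, z up, the work surface at z = 0. Lengths are in mm, angles in rad, forces in N, time in s.
With the tool pointing down it reaches from about 300 to 775 mm from the base axis. Payload 14.6 kg.
Tool frame: the origin (TCP) lies at the very end of the fingers, on their centre line; the grasp point (between the pads) lies 19 mm behind it; z points along the fingers, y is the line along which they close (so a half turn about z gives the same grasp; the last joint's range is limited). The gripper opens to 94 mm and grips with 3 to 60 N. Pads are 16 mm wide; open, the fingers measure 119 mm over their backs; the gripper's body (75 mm by 177 mm) begins 78 mm behind the grasp point.
Start: joints at [1.208, 0.3, 1.521, -0, 1.321, -0.067], TCP at [160.325, 526.104, 205.446] pointing down, gripper open.
Joint ranges: [-3.03, 3.03], [-0.79, 2.21], [0.23, 2.52], [-1.04, 4.18], [0, 3.07], [-2.55, 2.55]. Speed limits (rad/s): [2.22, 2.22, 2.57, 3.14, 3.14, 3.14].

### API

Orientations are given as [roll, pitch, yaw] about the fixed x, y, z axes, in that order (R = Rz(yaw) Ry(pitch) Rx(roll)).
In Python, from cell import manip, optics gives the robot as it stands.
- The arm moves only by the shell command python3 -m crank 'ROWS' [FORCE]. ROWS is JSON, a list of rows, each a list of 7 numbers: the opening in per cent of the stroke, from 0 (shut) to 100 (fully open), then the shift along the tool's x, y, z in mm, then the turn, a rotation vector about the tool's x, y, z in rad. A call has 1 to 10 rows; each row is the pose to reach, as a shift and turn from the pose commanded when the call began, along the tool's axes at that moment; what a row does not reach only later rows make up. A row lasts 1/10 s, in which the tool goes at most 50 mm and 8.59 degrees, less where a joint would pass 70% of its speed; a pose out of reach is approached as far as the arm can. A call with a gripper value outside its range is refused whole. The fingers move at their own pace and stop on an object; FORCE is the grip in N (left out, the last holds). Time passes only in rows, so rows that repeat a pose let the fingers close. It gives the time, the measured TCP pose, the force, the opening and the grip force at its end, in the units of the state.
- manip.read_state(): the state, without advancing time (a new reading comes with each control period).
- optics.camera(name): name is "side" or "top" or "wrist"; returns (picture, depth): 384x512x3 uint8, red, green, blue; 384x512 float32, mm along the optical axis (not along the pixel's ray), 0 where there is no reading.
- optics.calibration(name): a dict with "camera_matrix" (3x3 intrinsics, pixels), "R" (3x3) and "t" (3): a world point X has camera coordinates R X + t. Camera axes: x right, y down, z forward; pixel columns grow to the right and rows downward; lengths in mm; the calibration is good to about 2 mm. A picture is of the moment at which its call begins: read the wrist's pose just before it. calibration takes no time and is no camera call; for the wrist camera it gives the pose at the moment of the call.
- manip.sign_off(): hands the job in; it is judged then, once.
The state is a dict: "clock": time; "joints": joint angles; "qd": joint speeds; "effort": joint torques, N m; "eef_pos": TCP position; "eef_rot": TCP orientation; "wrist_force": force on the tool from outside, world axes, zero at the start; "moment": the same for the moment, N m; "finger_gap": finger opening in mm; "finger_force": force on a finger pad.
Only numpy, scipy, OpenCV 4.12 (cv2) and the standard library are available. Lean on these libraries where they do the work, as an engineer would, in place of code of your own. Each camera call takes 0.05 s, during which the arm holds its last target. There are 200 camera calls.

### The job

Push the clear guard fully open, off the blue foam joint, then take the yellow thermometer from its tray, aim its lens squarely at the white dot on the joint from about 10 cm away and hold it steady there for two seconds, without touching the foam. Then gently lay the thermometer back flat in its tray and let go. Last, switch off the two orange toggles by moving them fully over towards the robot, leaving the black toggles, the cup, the jar and the brush undisturbed and the guard open.

Things in the scene. Friction and masses are not known exactly. Their poses are not given: they have to be found in the camera images.
- guard (a joint): sliding clear guard in front of the foam joint; 0 m = shut (covering the dot), 0.15 m = fully open. Moves along the board's +x (roughly away from the robot), about 1.5 N friction; it stays where it is left. Its clear panel is 130 mm long, 6 mm thick, top 132 mm above the work surface
- guard_push (a point): middle of the outer face (towards the robot) of the guard's red end post, 110 mm above the work surface; the post is 16 mm wide, 14 mm thick and its top is 134 mm above the work surface. Push here along this point's +x (the guard's sliding direction, = the board's x axis)
- board: black plywood board, 340 x 220 x 18 mm, fixed; origin at the centre of its underside, x along the guard's aluminium rail, z up. The rail and guard run 85 mm to -y of its centre, the foam joint stands just behind
- part: fixed blue foam joint with a black strip, standing on the board: a 110 x 140 x 20 mm slab leaning back 40 degrees from vertical against a foam block, 120 mm high, and a low 30 mm bar beside; not to be touched. Origin at its middle on the board's top; it faces its own -y
- dot (a point): centre of the white 40 mm dot (red bull's-eye) on the leaning front of the foam joint, about 88 mm above the work surface; z axis = outward normal of the leaning face (40 degrees above level)
- thermo_center (a point): middle of the yellow spot thermometer, a straight bar 137 mm long, 36 mm wide and 36 mm high (loose, about 0.16 kg), lying in the tray; origin half-way up; x along its length to the lens, z up. Yellow housing runs from -67 to +43 mm in x, then a black 30 mm round nose to +70 mm. Grip it across its 36 mm width at this point
- thermo_lens (a point): centre of the thermometer's front lens, 70 mm ahead of its middle; x axis = viewing direction
- thermometer: the same thermometer; origin in its underside, 18 mm below its middle
- tray: fixed shallow grey tray for the thermometer, outside 210 x 130 mm, walls 5 mm thick and 14 mm high, inner floor 5 mm above the work surface; origin at the centre of its underside, x along its length
- panel: fixed grey heater switch box, 100 x 180 x 30 mm, with a row of five white toggle modules (70 x 28 mm, tops 52 mm above the work surface, 30 mm pitch) along its y; the order of the colours varies. Origin at the centre of its underside; its -x side faces the robot
- orange_1 (a joint): orange toggle: 0.9 rad = on (leaning along the box's +x, away from the robot), 0 = off (leaning to the box's -x, towards the robot), 0.45 = upright; about 1 N at the tip moves it and it stays where it is left
- orange_1_tip (a point): orange toggle; the top end of the toggle lever's round tip; the lever is an 8 mm round stick, 42 mm from its hinge to this point, hinge 54 mm above the work surface, on the middle line of the box. Its y axis runs along the row
- black_1 (a joint): black toggle: 0.9 rad = on (leaning along the box's +x, away from the robot), 0 = off (leaning to the box's -x, towards the robot), 0.45 = upright; about 1 N at the tip moves it and it stays where it is left; leave it as it is
- black_1_tip (a point): black toggle; the top end of the toggle lever's round tip; the lever is an 8 mm round stick, 42 mm from its hinge to this point, hinge 54 mm above the work surface, on the middle line of the box. Its y axis runs along the row
- black_2 (a joint): black toggle: 0.9 rad = on (leaning along the box's +x, away from the robot), 0 = off (leaning to the box's -x, towards the robot), 0.45 = upright; about 1 N at the tip moves it and it stays where it is left; leave it as it is
- black_2_tip (a point): black toggle; the top end of the toggle lever's round tip; the lever is an 8 mm round stick, 42 mm from its hinge to this point, hinge 54 mm above the work surface, on the middle line of the box. Its y axis runs along the row
- orange_2 (a joint): orange toggle: 0.9 rad = on (leaning along the box's +x, away from the robot), 0 = off (leaning to the box's -x, towards the robot), 0.45 = upright; about 1 N at the tip moves it and it stays where it is left
- orange_2_tip (a point): orange toggle; the top end of the toggle lever's round tip; the lever is an 8 mm round stick, 42 mm from its hinge to this point, hinge 54 mm above the work surface, on the middle line of the box. Its y axis runs along the row
- black_3 (a joint): black toggle: 0.9 rad = on (leaning along the box's +x, away from the robot), 0 = off (leaning to the box's -x, towards the robot), 0.45 = upright; about 1 N at the tip moves it and it stays where it is left; leave it as it is
- black_3_tip (a point): black toggle; the top end of the toggle lever's round tip; the lever is an 8 mm round stick, 42 mm from its hinge to this point, hinge 54 mm above the work surface, on the middle line of the box. Its y axis runs along the row
- cup_center (a point): white paper cup, 80 mm rim, 95 mm high, loose bystander; point at mid-height on its axis
- jar_center (a point): amber jar, 60 mm diameter, 75 mm high, loose bystander; point at mid-height on its axis
- brush_center (a point): paint brush with wooden handle, about 150 mm long, 30 mm wide and 12 mm thick, lying flat, loose bystander; point in its ferrule, half-way up; bristles to +x, handle end 100 mm to -x
Things that resemble listed ones, but are neither listed nor needed, are in the scene too. What is meant by the thermometer is not pink, and is the larger of those in its own colour.

How it is judged:
By the outcome, as a careful person would: the job done as asked, in the order asked, and still so for the second after the job is handed in, with the robot touching nothing.
It also fails if it takes over 69 s, if anything falls off the work surface, if the arm or the gripper's body presses on something with over 40 N, if the wrist force passes 120 N, or if a joint passes its speed limit or range.

## Working session

There is one attempt and no reset: what is moved stays moved. The work goes in short steps, Python scripts to look and compute and a shell command to move; the robot and the scene stay as the last step left them, time stands still between calls to the robot, and variables do not carry over. Pictures are saved under pics/ and viewed, at most 10 in all, crops included, and the job is handed in when it is done.

```bash
ls; mkdir -p pics
python3 - <<'E'
from cell import manip, optics
import cv2,numpy as np
for n in ["top","side"]:
    p,d=optics.camera(n); np.savez(f"{n}0.npz",p=p,d=d)
    cv2.imwrite(f"pics/{n}0.png",cv2.resize(p[:,:,::-1],(800,600),interpolation=cv2.INTER_CUBIC))
    c=optics.calibration(n); print(n,np.round(c["camera_matrix"],1).tolist(),np.round(c["R"],3).tolist(),np.round(c["t"],1).tolist())
print(manip.read_state())
E
```

```text
pics
top [[397.2, 0.0, 254.2], [0.0, 397.2, 189.5], [0.0, 0.0, 1.0]] [[0.004, -1.0, 0.018], [-0.99, -0.007, -0.138], [0.138, -0.017, -0.99]] [-37.3, 569.9, 961.6]
side [[437.9, 0.0, 258.5], [0.0, 437.9, 189.2], [0.0, 0.0, 1.0]] [[0.995, -0.099, 0.004], [-0.048, -0.52, -0.853], [0.086, 0.849, -0.522]] [-540.7, 106.7, 1270.9]
{'clock': 0.1, 'joints': array([ 1.20840239e+00,  3.00371082e-01,  1.52151399e+00,  2.32485784e-06,
        1.32070020e+00, -6.65977242e-02]), 'qd': array([ 2.19973679e-03, -2.91430655e-03, -1.48655434e-03,  1.02532127e-03,
        5.61007658e-05, -1.39441356e-03]), 'effort': array([-5.06299912e-04, -5.32636499e+01, -3.53287590e+01,  7.08783511e-02,
        2.34219676e-02, -7.81120320e-05]), 'eef_pos': array([160.24398264, 525.89470271, 204.96957385]), 'eef_rot': array([-3.14060239e+00, -6.83040765e-05,  2.84579583e+00]), 'wrist_force': array([-0.8471813 , -0.23890623,  0.06398146]), 'moment': array([ 0.05617951, -0.0046637 , -0.02998861]), 'finger_force': 0.0, 'finger_gap': 93.6974015900323}
```

View pics/top0.png

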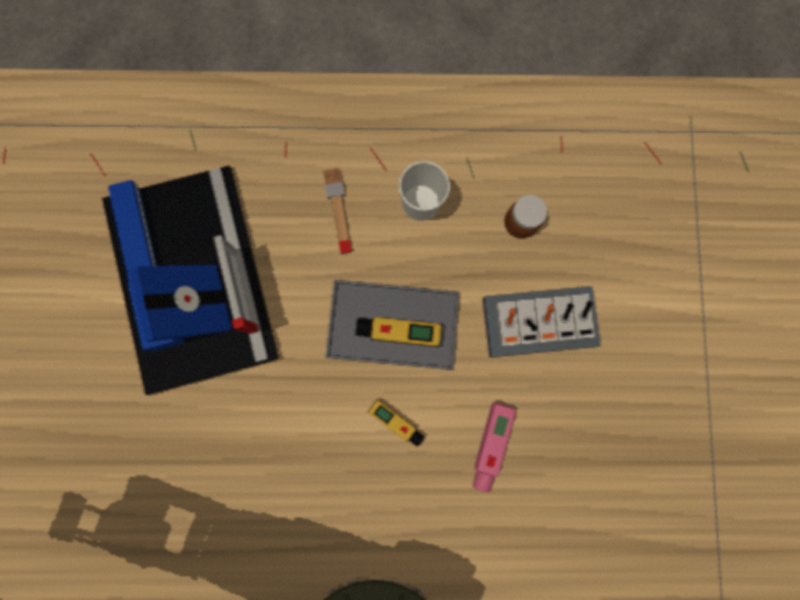

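View pics/side0.png

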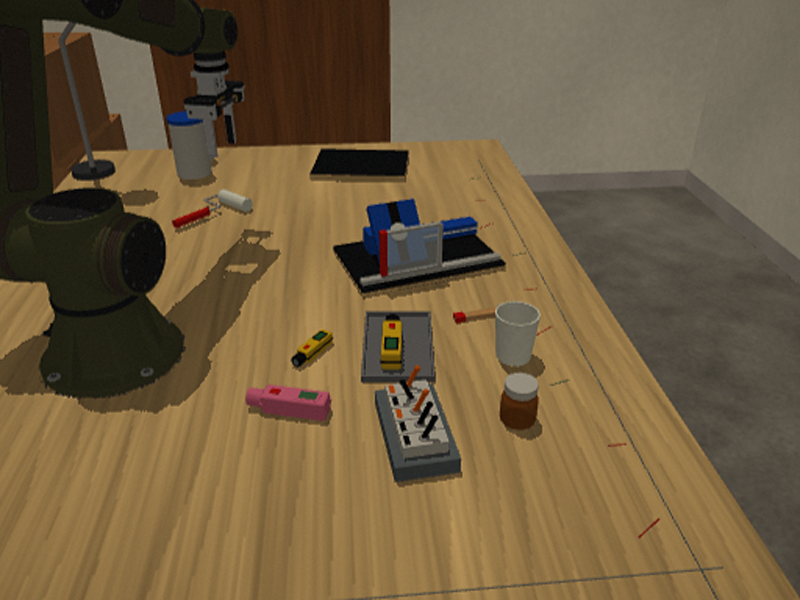

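The top view shows the board at left: dot ≈(187,298), red post ≈(245,324). The thermometer is in the tray with its nose left at ≈(364,327). The switch box is at (540,320), with the orange levers at positions 1 and 3 from the left. The side view confirms this; all levers lean away from the robot except the second one, a black.

```bash
cat > h.py <<'E'
import numpy as np, cv2
from cell import manip, optics
from scipy.spatial.transform import Rotation as Ro
def cloud(d,c):
    K=np.array(c["camera_matrix"]);v,u=np.mgrid[:d.shape[0],:d.shape[1]]
    X=np.stack([(u-K[0,2])/K[0,0]*d,(v-K[1,2])/K[1,1]*d,d],-1)
    return (X-np.array(c["t"]))@np.array(c["R"])
def ray(uv,z,c):
    K=np.array(c["camera_matrix"]);R=np.array(c["R"]);o=-R.T@np.array(c["t"])
    r=R.T@np.linalg.solve(K,np.array([uv[0],uv[1],1.])); return o+r*(z-o[2])/r[2]
def hsv(p): return cv2.cvtColor(p,cv2.COLOR_RGB2HSV)
def blobs(m,amin=6):
    n,l,s,ce=cv2.connectedComponentsWithStats(m.astype(np.uint8),connectivity=8)
    return [(l==i,s[i,4],ce[i]) for i in range(1,n) if s[i,4]>=amin]
E
cat > m1.py <<'E'
from h import *
np.set_printoptions(precision=1,suppress=True)
for n in ["top","side"]:
    f=np.load(n+"0.npz");p,d=f["p"],f["d"];c=optics.calibration(n);W=cloud(d,c);H=hsv(p);h,s,v=H[...,0],H[...,1],H[...,2]
    work=(W[...,2]>3)&(W[...,0]>250)&(W[...,0]<800)&(abs(W[...,1])<450)
    M={"red":((h<6)|(h>174))&(s>170)&(v>90),"orange":(h>=6)&(h<14)&(s>170)&(v>130)&(W[...,2]>50),"yellow":(h>20)&(h<30)&(s>180)&(v>120),"blue":(h>105)&(h<125)&(s>150),"white":(s<40)&(v>150)}
    for k,m in M.items():
        for b,a,ce in blobs(m&work,8):
            q=W[b];print(n,k,a,ce,"med",np.median(q,0),"min",np.percentile(q,3,0),"max",np.percentile(q,97,0))
            if k=="yellow":
                r=cv2.minAreaRect(np.float32(W[b][:,:2]));print("   rect",r)
            if k=="blue":
                q=q[(q[:,2]>40)];
                # plane fit of leaning face by RANSAC
                rng=np.random.default_rng(0);best=None
                for _ in range(400):
                    t=q[rng.choice(len(q),3,False)];nn=np.cross(t[1]-t[0],t[2]-t[0]);L=np.linalg.norm(nn)
                    if L<100: continue
                    nn/=L*np.sign(nn[2]) if nn[2] else L
                    if not .4<nn[2]<.85: continue
                    i=abs((q-t[0])@nn)<2
                    if best is None or i.sum()>best.sum(): best=i
                if best is not None:
                    P=q[best];cc=P.mean(0);nn=np.linalg.svd(P-cc,full_matrices=False)[2][2];nn*=np.sign(nn[2]);print("   plane",len(P),len(q),np.round(nn,3),"elev",np.degrees(np.arcsin(nn[2])),"az",np.degrees(np.arctan2(nn[1],nn[0])),cc)
E
python3 m1.py
```

```text
top red 51 [220.5 157.4] med [658.4  54.9  12.9] min [648.6  44.6  10.2] max [667.3  61.6  17. ]
top red 39 [152.4 206.6] med [515.9 197.7 133.2] min [511.2 189.1 130.1] max [522.7 205.5 136.1]
top red 15 [246. 210.] med [518.  -14.   41.8] min [515.4 -19.   39. ] max [520.7  -9.   43.4]
top red 25 [313.9 294.6] med [ 311.4 -181.8   37.2] min [ 306.3 -186.6   34.6] max [ 318.2 -176.4   39.6]
top orange 11 [350.4 214.5] med [ 506.2 -272.3   53.5] min [ 506.  -279.4   50.9] max [ 508.7 -266.4   54.7]
top orange 8 [326.5 216.5] med [ 502.1 -213.1   52.8] min [ 500.8 -218.6   52. ] max [ 503.4 -207.3   54.7]
top yellow 314 [256.4 212. ] med [512.1 -36.4  40.7] min [495.9 -99.1  37.1] max [531.    3.5  44.1]
   rect ((513.7230834960938, -47.603729248046875), (106.70751190185547, 32.6464729309082), 83.52621459960938)
top yellow 18 [239.9 259.8] med [394.4   0.2  25.9] min [387.   -6.   22.7] max [401.7   6.4  28.5]
   rect ((394.309326171875, 1.4339704513549805), (5.311496734619141, 19.22858428955078), 44.927345275878906)
top yellow 97 [256.1 272.3] med [365.2 -37.4  25.4] min [347.6 -57.6
[... 2791 characters left out ...]
0361 az -78.37067861506692 [518.3 298.9 110. ]
side blue 130 [293.4 143. ] med [714.8 397.9  45.5] min [677.7 378.   38.4] max [753.  427.   49.2]
   plane 36 120 [ 0.1 -0.5  0.9] elev 58.51884480767669 az -75.61845598875678 [713.4 389.8  44.9]
side blue 57 [293.9 149.8] med [715.3 386.9  22.8] min [678.7 374.4  15.5] max [753.6 399.1  29.9]Traceback (most recent call last):
  File "m1.py", line 17, in <module>
    t=q[rng.choice(len(q),3,False)];nn=np.cross(t[1]-t[0],t[2]-t[0]);L=np.linalg.norm(nn)
        ~~~~~~~~~~^^^^^^^^^^^^^^^^
  File "numpy/random/_generator.pyx", line 864, in numpy.random._generator.Generator.choice
ValueError: a must be a positive integer unless no samples are taken
```

```bash
cat > m2.py <<'E'
from h import *
np.set_printoptions(precision=1,suppress=True)
f=np.load("top0.npz");p,d=f["p"],f["d"];c=optics.calibration("top");W=cloud(d,c);H=hsv(p);h,s,v=H[...,0],H[...,1],H[...,2]
X,Y,Z=W[...,0],W[...,1],W[...,2]
def rect(n,m):
    m=max(blobs(m,20),key=lambda b:b[1])[0]; r=cv2.minAreaRect(np.float32(W[m][:,:2]));print(n,m.sum(),np.round(r[0],1),np.round(r[1],1),round(r[2],1))
rect("board",(Z>11)&(Z<25)&(X>430)&(Y>120)&(Y<450)&(v<70))
rect("rail",(Z>16)&(Z<40)&(X>430)&(Y>120)&(Y<450)&(s<60)&(v>95))
rect("panel",(Z>22)&(Z<58)&(abs(X-540)<110)&(Y<-150)&(Y>-390))
rect("modules",(Z>45)&(Z<58)&(abs(X-540)<110)&(Y<-150)&(Y>-390))
rect("tray",(Z>3)&(abs(X-520)<110)&(abs(Y+40)<140)&(s<70))
# dot: bright unsaturated px on slab
m=(X>500)&(X<620)&(Y>260)&(Y<340)&(Z>70)&(Z<105)
for nm,q in (("white",m&(s<90)&(v>110)),("red",m&((h<8)|(h>172))&(s>110))):
    for b,a,ce in blobs(q,3): print(nm,a,ce,W[b].mean(0),ray(ce,88,c))
print("post ray",ray([152.4,206.6],134,c))
# levers: points above modules
m=(Z>60)&(Z<110)&(abs(X-540)<110)&(Y<-150)&(Y>-390)
for b,a,ce in blobs(m,2): print("lev",a,ce,np.median(p[b],0),W[b].mean(0),W[b].max(0))
E
python3 m2.py
```

```text
board 3147 [602.8 309. ] [337.7 220.1] 15.7
rail 350 [714.8 254.7] [144.3  20.4] 15.8
panel 2587 [ 533.3 -271. ] [100.  180.9] 5.9
modules 1476 [ 533.3 -271.1] [ 70.  148.2] 5.8
tray 2866 [511.9 -25.8] [208.6 161.2] 85.0
white 143 [119.  190.9] [557.8 288.3  89.1] [557.9 288.8  88. ]
red 15 [119.4 190.6] [558.6 287.8  88.3] [558.6 287.9  88. ]
post ray [516.5 197.1 134. ]
lev 35 [375.7 196.8] [42. 40. 38.] [ 548.6 -328.6   79.7] [ 559.  -323.5   93.8]
lev 35 [351.4 199.2] [128.  73.  46.] [ 542.4 -269.2   79.9] [ 551.6 -265.7   95.2]
lev 34 [363.6 198.3] [44.5 41.  38.5] [ 544.8 -298.9   79.5] [ 553.9 -295.4   93.3]
lev 36 [326.9 201.6] [127.5  74.   48. ] [ 536.3 -209.7   79.3] [ 546.4 -205.7   93.9]
lev 26 [340.3 208.2] [35.5 34.  32. ] [ 520.3 -241.1   82. ] [ 529.9 -237.7   94.4]
```

```bash
cat >> h.py <<'E'
def go(pos,R,label=""):
    s=manip.read_state();R0=Ro.from_euler("xyz",s["eef_rot"])
    if R is None: R=R0
    print(label,"shift",np.round(R0.inv().apply(np.array(pos)-s["eef_pos"]),1),"turn",np.round((R0.inv()*R).as_rotvec(),3))
def down(yawdeg): return Ro.from_euler("xyz",[np.pi,0,np.radians(yawdeg)])
E
python3 -c "
from h import *
go([471,184.3,102],down(195.7))"
python3 -m crank '[[0,-200,-120,0,0,0,-0.3],[0,-397,-237,0,0,0,-0.57],[0,-397,-237,0,0,0,-0.57],[0,-397,-237,0,0,0,-0.57],[0,-397,-237,0,0,0,-0.57],[0,-397,-237,0,0,0,-0.57],[0,-397,-237,0,0,0,-0.57],[0,-397,-237,40,0,0,-0.57],[0,-397,-237,80,0,0,-0.57],[0,-397,-237,103,0,0,-0.57]]'
```

```text
shift [-396.8 -236.1  103.2] turn [-0.001 -0.    -0.57 ]
clock: 1.1
eef_pos: [463.7, 192.0, 120.3]
eef_rot: [-3.142, 0.003, -2.869]
wrist_force: [1.5, 0.6, 0.7]
finger_gap: 17.7
finger_force: 0.0
```

```bash
python3 -m crank '[[0,0,0,0,0,0,0],[0,0,0,0,0,0,0],[0,0,0,0,0,0,0]]'; python3 -c "
from h import *
u=np.array([.963,.271]);f=np.array([509.8,195.2])
for e in (-12,142,146): go([*(f+u*e),102],down(195.7),e)"
```

```text
clock: 1.4
eef_pos: [461.9, 194.7, 121.5]
eef_rot: [3.141, 0.002, -2.867]
wrist_force: [0.1, -0.6, 0.3]
finger_gap: 0.5
finger_force: 0.0
-12 shift [-34.2 -12.5  19.6] turn [0.    0.002 0.001]
142 shift [-188.3  -12.6   19.8] turn [0.    0.002 0.001]
146 shift [-192.3  -12.6   19.8] turn [0.    0.002 0.001]
```

```bash
python3 -m crank '[[0,-5,-12.5,20,0,0.002,0],[0,-30,-12.5,20,0,0.002,0],[0,-50,-12.5,20,0,0.002,0],[0,-75,-12.5,20,0,0.002,0],[0,-100,-12.5,20,0,0.002,0],[0,-125,-12.5,20,0,0.002,0],[0,-150,-12.5,20,0,0.002,0],[0,-165,-12.5,20,0,0.002,0],[0,-175,-12.5,20,0,0.002,0],[0,-180,-12.5,20,0,0.002,0]]'; python3 -c "
from h import *
s=manip.read_state();print(s['eef_pos'],s['wrist_force'],(s['eef_pos'][:2]-[509.8,195.2])@[.963,.271])"
```

```text
clock: 2.4
eef_pos: [638.7, 232.1, 101.7]
eef_rot: [3.142, -0.0, -2.866]
wrist_force: [-1.8, -0.2, 0.5]
finger_gap: 0.3
finger_force: 0.8
[638.73925021 232.05903371 101.72545385] [-1.83061328 -0.17200375  0.49954648] 134.15729608791412
```

```bash
python3 -m crank '[[0,-3,0,0,0,0,0],[0,-5,0,0,0,0,0],[0,-7,0,0,0,0,0],[0,-8,0,0,0,0,0],[0,-9,0,0,0,0,0],[0,-9,0,0,0,0,0]]'; python3 -c "
from h import *
s=manip.read_state();print(s['wrist_force'],(s['eef_pos'][:2]-[509.8,195.2])@[.963,.271])
p,d=optics.camera('top');W=cloud(d,optics.calibration('top'));H=hsv(p)
m=((H[...,0]<6)|(H[...,0]>174))&(H[...,1]>150)&(H[...,2]>70)&(W[...,2]>110)&(W[...,1]>150)
for b,a,ce in blobs(m,4): x=ray(ce,134,optics.calibration('top'));print(a,ce,x,(x[:2]-[516.5,197.1])@[.963,.271])"
```

```text
clock: 3.0
eef_pos: [644.0, 232.7, 101.0]
eef_rot: [3.141, -0.01, -2.867]
wrist_force: [-30.1, -6.5, 15.6]
finger_gap: 0.8
finger_force: 15.6
[-30.12411252  -6.52255302  15.55477721] 139.43741110983063
```

```bash
python3 -m crank '[[0,15,0,0,0,0,0],[0,40,0,-20,0,0,0],[20,40,0,-60,0,0,0.1],[64,40,0,-100,0,0,0.25],[64,40,0,-100,0,0,0.4]]'; python3 -c "
from h import *
go([515,-37,150],down(84))"
```

```text
clock: 3.55
eef_pos: [610.4, 222.8, 207.3]
eef_rot: [3.138, 0.007, 3.01]
wrist_force: [0.2, -0.1, -0.7]
finger_gap: 21.0
finger_force: 0.0
 shift [  60.8 -270.2   56. ] turn [0.008 0.003 1.544]
```

```bash
python3 -m crank '[[64,10,-40,0,0,0,0.15],[64,20,-80,0,0,0,0.3],[64,30,-120,0,0,0,0.45],[64,40,-160,10,0,0,0.6],[64,45,-200,20,0,0,0.75],[64,50,-235,30,0,0,0.9],[64,60,-270,40,0,0,1.05],[64,60,-270,56,0,0,1.2],[64,60,-270,56,0,0,1.35],[64,60,-270,56,0,0,1.5]]';  python3 -m crank '[[64,0,0,0,0,0,0.05],[64,0,0,0,0,0,0.05]]'
cat > tw.py <<'E'
from h import *
import sys
s=manip.read_state();c=optics.calibration("wrist");p,d=optics.camera("wrist");W=cloud(d,c);H=hsv(p)
cv2.imwrite(sys.argv[1],p[:,:,::-1])
m=(H[...,0]>20)&(H[...,0]<32)&(H[...,1]>150)&(H[...,2]>80)&(W[...,2]>30)&(W[...,2]<60)
b=max(blobs(m,50),key=lambda b:b[1])[0];b=cv2.morphologyEx(b.astype(np.uint8),cv2.MORPH_CLOSE,np.ones((9,9)))>0
P=W[b&(d>0)&(W[...,2]>38)];r=cv2.minAreaRect(np.float32(P[:,:2]));print(r,P.mean(0),s["eef_pos"],s["eef_rot"],s["finger_gap"])
E
python3 tw.py pics/w1.png
```

```text
clock: 4.55
eef_pos: [515.0, -38.4, 144.7]
eef_rot: [-3.14, 0.001, 1.509]
wrist_force: [0.3, 0.7, 0.1]
finger_gap: 60.2
finger_force: 0.0
clock: 4.75
eef_pos: [515.3, -38.1, 145.0]
eef_rot: [-3.14, 0.001, 1.465]
wrist_force: [-0.2, -1.2, 0.1]
finger_gap: 60.3
finger_force: 0.0
((513.4817504882812, -48.4388542175293), (107.84146881103516, 35.22002410888672), 84.23999786376953) [514.60817375 -37.79935303  41.40217459] [515.28403736 -38.14089731 145.04092084] [-3.14043524e+00  8.25704197e-04  1.46514190e+00] 60.28410044025427
```

View pics/w1.png

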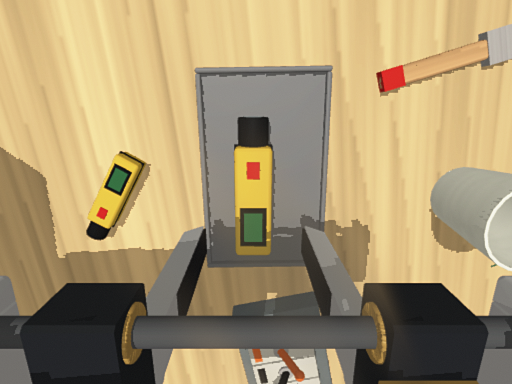

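The wrist view shows the thermometer (yellow x 235–272, y 147–253; black nose at (254,130)) aligned and centred between the fingers. Descending.

```bash
python3 -m crank '[[64,1.5,-1,40,0,0,0.004],[64,1.5,-1,80,0,0,0.004],[64,1.5,-1,110,0,0,0.004],[64,1.5,-1,125,0,0,0.004],[64,1.5,-1,132,0,0,0.004],[64,1.5,-1,136.5,0,0,0.004],[64,1.5,-1,136.5,0,0,0.004]]' && python3 -m crank '[[30,0,0,0,0,0,0],[30,0,0,0,0,0,0],[30,0,0,0,0,0,0],[30,0,0,0,0,0,0],[30,0,0,0,0,0,0],[30,0,0,0,0,0,0]]' 25
```

```text
clock: 5.5
eef_pos: [514.4, -36.6, 8.5]
eef_rot: [-3.14, 0.001, 1.462]
wrist_force: [0.2, -0.3, -0.1]
finger_gap: 60.1
finger_force: 0.0
clock: 6.1
eef_pos: [514.5, -36.7, 8.7]
eef_rot: [-3.14, 0.001, 1.462]
wrist_force: [-1.1, 0.4, 5.8]
finger_gap: 35.7
finger_force: 25.0
```

```bash
python3 -m crank '[[30,0,0,-5,0,0,0],[30,0,0,-20,0,0,0],[30,0,0,-50,0,0,0],[30,0,0,-90,0,0,0],[30,0,0,-130,0,0,0],[30,0,0,-160,0,0,0],[30,0,0,-170,0,0,0]]'
cat > aim.py <<'E'
from h import *
import sys
e,a=np.radians(40),np.radians(-74.3);n=np.array([np.cos(e)*np.cos(a),np.cos(e)*np.sin(a),np.sin(e)])
y=np.array([-np.sin(a),np.cos(a),0]);R=Ro.from_matrix(np.stack([-n,y,np.cross(-n,y)],1))
dot=np.array([558.2,288.4,88])
for D in (170,100):
    t=dot+D*n-R.apply([70,0,-14.3]);print(t,R.as_matrix()[:,2]);go(t,R,D)
s=manip.read_state();R0=Ro.from_euler("xyz",s["eef_rot"]);L=s["eef_pos"]+R0.apply([70,0,-14.3]);v=L-dot
print("lens",L,"dist",np.linalg.norm(v),"offset",np.degrees(np.arccos(v@n/np.linalg.norm(v))),"axis err",np.degrees(np.arccos(-R0.apply([1,0,0])@n)),s["joints"])
E
python3 aim.py
```

```text
clock: 6.8
eef_pos: [515.4, -36.6, 181.3]
eef_rot: [3.139, 0.001, 1.462]
wrist_force: [-0.4, -0.5, -1.6]
finger_gap: 35.7
finger_force: 25.0
[610.43739448 102.55955046 231.31459079] [ 0.17393861 -0.61880633 -0.76604444]
170 shift [148.7  79.5 -49.9] turn [-0.131 -0.688 -0.368]
[595.92695673 154.18207686 186.31945811] [ 0.17393861 -0.61880633 -0.76604444]
100 shift [198.4  59.3  -5. ] turn [-0.131 -0.688 -0.368]
lens [522.97006087  32.96037168 195.53774691] dist 279.38310496611643 offset 26.4221238012961 axis err 44.673730740763276 [-1.41433550e-01  2.45927500e-01  1.64756179e+00 -8.75926575e-04
  1.24550845e+00 -3.21450702e-02]
```

```bash
python3 -m crank '[[30,20,10,-7,-0.017,-0.086,-0.046],[30,40,20,-14,-0.033,-0.172,-0.092],[30,60,32,-20,-0.05,-0.258,-0.138],[30,80,43,-27,-0.066,-0.344,-0.184],[30,100,54,-34,-0.083,-0.43,-0.23],[30,120,65,-40,-0.1,-0.516,-0.276],[30,135,72,-46,-0.116,-0.602,-0.322],[30,149,79.5,-50,-0.131,-0.688,-0.368],[30,149,79.5,-50,-0.131,-0.688,-0.368],[30,149,79.5,-50,-0.131,-0.688,-0.368]]'; python3 aim.py; python3 -c "
from h import *
p,d=optics.camera('side');cv2.imwrite('pics/s2.png',cv2.resize(p[80:230,170:370,::-1],(800,600),interpolation=cv2.INTER_CUBIC))"
```

```text
clock: 7.8
eef_pos: [609.5, 103.1, 226.4]
eef_rot: [-3.133, 0.695, 1.85]
wrist_force: [-0.5, -0.1, -1.8]
finger_gap: 35.9
finger_force: 25.0
[610.43739448 102.55955046 231.31459079] [ 0.17393861 -0.61880633 -0.76604444]
170 shift [-3.8  0.8 -3.3] turn [-0.005 -0.003  0.004]
[595.92695673 154.18207686 186.31945811] [ 0.17393861 -0.61880633 -0.76604444]
100 shift [66.2  1.  -3.1] turn [-0.005 -0.003  0.004]
lens [592.22394808 163.6306471  192.535753  ] dist 166.2911426414496 offset 1.105915570517448 axis err 0.3099571040664149 [ 0.38837058  0.50141182  1.33970157 -0.69560536  1.44042668  0.25637044]
```

View pics/s2.png

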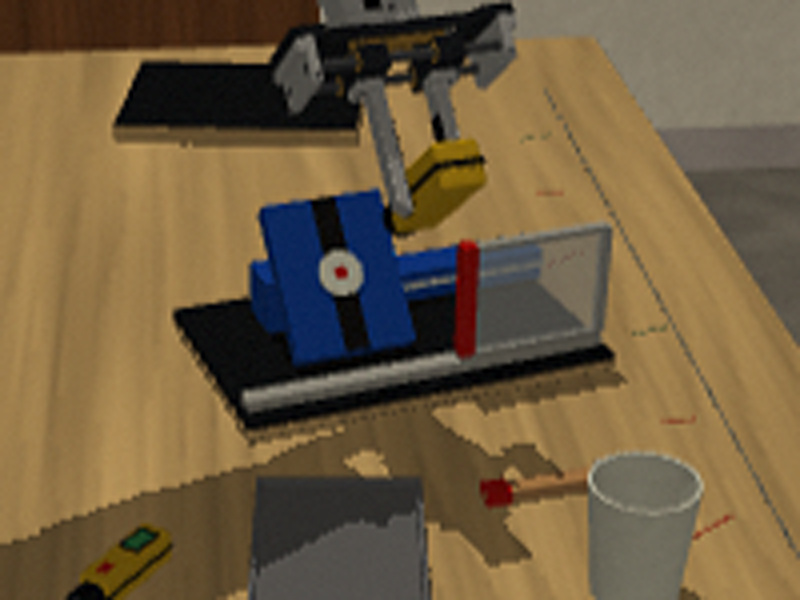

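The side view shows the guard fully open (red post at (467,300), dot clear at (341,272)) and the thermometer gripped firmly, its tail at (460,165). Moving in to 100 mm.

```bash
python3 -m crank '[[30,15,0.3,-1,-0.005,-0.003,0.004],[30,30,0.6,-2,-0.005,-0.003,0.004],[30,45,0.8,-3,-0.005,-0.003,0.004],[30,56,1,-3,-0.005,-0.003,0.004],[30,62,1,-3,-0.005,-0.003,0.004],[30,66,1,-3,-0.005,-0.003,0.004]]'; python3 aim.py
cat > ck.py <<'E'
from h import *
np.set_printoptions(precision=1,suppress=True)
s=manip.read_state();R0=Ro.from_euler("xyz",s["eef_rot"])
for n in ("side","top","wrist"):
    c=optics.calibration(n);p,d=optics.camera(n);W=cloud(d,c);H=hsv(p)
    if n=="wrist": cv2.imwrite("pics/w3.png",p[:,:,::-1])
    L=R0.inv().apply(W.reshape(-1,3)-s["eef_pos"]).reshape(W.shape)
    near=(abs(L[...,0])<110)&(abs(L[...,1])<25)&(L[...,2]<20)&(L[...,2]>-45)&(d>0)
    m=near&(H[...,0]>18)&(H[...,0]<34)&(H[...,1]>130)
    q=L[m];print(n,"yellow n",len(q))
    if len(q)>30:
        print("  tool-frame min/max",np.percentile(q,2,0),np.percentile(q,98,0))
        for k,side in ((1,1),(1,-1),(2,-1),(2,1)):
            ed=q[:,k]*side; f=q[ed>np.percentile(ed,97)-3]
            if len(f)>25:
                A=np.polyfit(f[:,0],f[:,k],1);print("   face",k,side,len(f),"mean",f[:,k].mean(),"slope deg",np.degrees(np.arctan(A[0])),"xspan",np.ptp(f[:,0]))
    m=(abs(W-[558,288,88])<30).all(-1)&((H[...,0]<8)|(H[...,0]>172))&(H[...,1]>110)
    for b,a,ce in blobs(m,3): print("  bull",a,ce,W[b].mean(0),ray(ce,88,c))
    m=(abs(W-[558,288,88])<30).all(-1)&(H[...,1]<90)&(H[...,2]>100)
    for b,a,ce in blobs(m,30): print("  white",a,ce,W[b].mean(0))
E
python3 ck.py
```

```text
clock: 8.45
eef_pos: [596.3, 154.2, 187.5]
eef_rot: [3.14, 0.699, 1.844]
wrist_force: [-0.2, -0.2, -0.6]
finger_gap: 35.5
finger_force: 25.0
[610.43739448 102.55955046 231.31459079] [ 0.17393861 -0.61880633 -0.76604444]
170 shift [-69.2  -0.3   0.9] turn [ 0.001  0.001 -0.001]
[595.92695673 154.18207686 186.31945811] [ 0.17393861 -0.61880633 -0.76604444]
100 shift [ 0.8 -0.4  0.8] turn [ 0.001  0.001 -0.001]
lens [579.37041112 214.63024158 153.40443529] dist 100.83602392132757 offset 0.4985373587198595 axis err 0.07630317909853533 [ 0.47270747  0.56156887  1.34387538 -0.69040372  1.43771129  0.3661081 ]
side yellow n 284
  tool-frame min/max [-71.  -18.9 -27.8] [33.2 16.   6.5]
   face 1 1 27 mean 14.28496544589013 slope deg -1.0008415026096975 xspan 104.86538599492468
   face 1 -1 83 mean -17.365174867875044 slope deg -0.21019503165867662 xspan 108.70143018091474
   face 2 1 89 mean 5.583342473802921 slope deg 0.29434567796632716 xspan 101.69691197130675
  bull 9 [254.9 147.7] [558.8 285.5  88. ] [558.8 285.5  88. ]
  white 80 [254.7 147.8] [558.2 286.5  87.2]
top yellow n 648
  too
[... 201 characters left out ...]
3863057560981052 xspan 64.6802278139944
   face 2 -1 305 mean -31.806422923168142 slope deg 0.08492215247402579 xspan 107.24338342884604
   face 2 1 45 mean -1.3746825809694283 slope deg -0.2648754985837049 xspan 48.055644634381494
wrist yellow n 7852
  tool-frame min/max [-63.9 -17.3 -33.6] [ 41.9  16.9 -27.2]
   face 1 1 1020 mean 15.547012523294164 slope deg -0.10305790795674659 xspan 108.24193445133847
   face 1 -1 1032 mean -15.9554419273466 slope deg -0.0374487844309796 xspan 109.56317770265832
   face 2 -1 7108 mean -32.256297500264175 slope deg -0.007603163823559534 xspan 109.21506881295544
   face 2 1 1382 mean -29.35597914803045 slope deg 1.7402683403513224 xspan 110.90008497514404
```

View pics/w3.png

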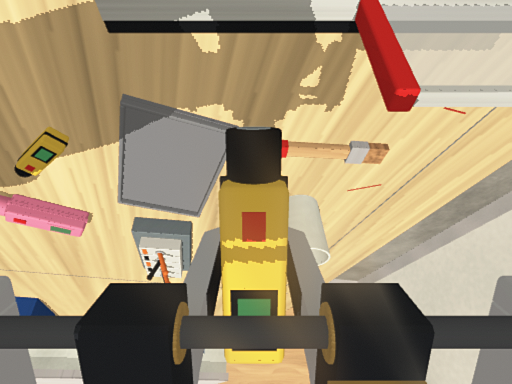

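The wrist view shows the thermometer straight in the grip (yellow x 222–288, nose at (254,152)). Offsets are below 1 mm and 0.5°. Holding for over 2 s.

```bash
Z='placeholder'; python3 -m crank '[[30,0,0,0,0,0,0],[30,0,0,0,0,0,0],[30,0,0,0,0,0,0],[30,0,0,0,0,0,0],[30,0,0,0,0,0,0],[30,0,0,0,0,0,0],[30,0,0,0,0,0,0],[30,0,0,0,0,0,0],[30,0,0,0,0,0,0],[30,0,0,0,0,0,0]]' >/dev/null; python3 aim.py | tail -2; python3 -m crank '[[30,0,0,0,0,0,0],[30,0,0,0,0,0,0],[30,0,0,0,0,0,0],[30,0,0,0,0,0,0],[30,0,0,0,0,0,0],[30,0,0,0,0,0,0],[30,0,0,0,0,0,0],[30,0,0,0,0,0,0],[30,0,0,0,0,0,0],[30,0,0,0,0,0,0]]' >/dev/null;  python3 -m crank '[[30,0,0,0,0,0,0],[30,0,0,0,0,0,0],[30,0,0,0,0,0,0],[30,0,0,0,0,0,0],[30,0,0,0,0,0,0],[30,0,0,0,0,0,0],[30,0,0,0,0,0,0]]'; python3 aim.py | tail -2; python3 -c "
from h import *
go([514.5,-36.7,180],down(83.8))"
```

```text
100 shift [ 1.4 -0.4  0.9] turn [ 0.002  0.001 -0.001]
lens [579.51723013 214.24547806 153.83582045] dist 101.42816511475398 offset 0.5388382536490002 axis err 0.09695499037497177 [ 0.47209973  0.56088106  1.34390202 -0.6905726   1.43777001  0.36572143]
clock: 11.3
eef_pos: [596.4, 153.8, 188.0]
eef_rot: [3.139, 0.699, 1.843]
wrist_force: [-0.2, 0.1, -1.1]
finger_gap: 36.1
finger_force: 25.0
100 shift [ 1.5 -0.4  0.9] turn [ 0.001  0.001 -0.001]
lens [579.53114258 214.22275835 153.84676908] dist 101.45480678580896 offset 0.5366678123605116 axis err 0.09933310887908904 [ 0.47205471  0.56087891  1.34387719 -0.69056421  1.43779196  0.3657276 ]
 shift [-118.4 -130.4  109.6] turn [0.135 0.69  0.366]
```

```bash
python3 -m crank '[[30,-25,0,0,0,0,0],[30,-50,-15,10,0.017,0.086,0.046],[30,-70,-35,25,0.034,0.172,0.092],[30,-85,-55,42,0.05,0.258,0.138],[30,-95,-75,60,0.067,0.345,0.183],[30,-105,-95,78,0.084,0.431,0.229],[30,-112,-112,93,0.101,0.518,0.275],[30,-118,-124,104,0.118,0.604,0.32],[30,-118.4,-130.4,109.6,0.135,0.69,0.366],[30,-118.4,-130.4,109.6,0.135,0.69,0.366]]'; python3 -m crank '[[30,0,0,0,0,0,0],[30,0,0,0,0,0,0]]'; python3 -c "
from h import *
go([514.5,-36.7,8.7],down(83.8))"
```

```text
clock: 12.3
eef_pos: [514.1, -38.5, 179.9]
eef_rot: [3.142, -0.002, 1.458]
wrist_force: [-0.2, 0.3, -0.7]
finger_gap: 35.8
finger_force: 25.0
clock: 12.5
eef_pos: [514.7, -36.0, 180.2]
eef_rot: [3.141, 0.002, 1.464]
wrist_force: [-0.6, 0.1, -0.9]
finger_gap: 36.0
finger_force: 25.0
 shift [ -0.4  -0.3 171.5] turn [0.001 0.002 0.002]
```

```bash
python3 -m crank '[[30,-0.4,-0.3,40,0,0.002,0],[30,-0.4,-0.3,80,0,0.002,0],[30,-0.4,-0.3,120,0,0.002,0],[30,-0.4,-0.3,145,0,0.002,0],[30,-0.4,-0.3,158,0,0.002,0],[30,-0.4,-0.3,164,0,0.002,0],[30,-0.4,-0.3,167,0,0.002,0],[30,-0.4,-0.3,169,0,0.002,0],[30,-0.4,-0.3,170,0,0.002,0],[30,-0.4,-0.3,170,0,0.002,0]]'
```

```text
clock: 13.5
eef_pos: [514.6, -37.0, 10.6]
eef_rot: [3.14, -0.002, 1.463]
wrist_force: [0.3, 0.1, -0.6]
finger_gap: 35.7
finger_force: 25.0
```

```bash
python3 -m crank '[[30,0,0,0.7,0,0,0],[30,0,0,1.4,0,0,0],[30,0,0,1.9,0,0,0],[30,0,0,2.2,0,0,0],[30,0,0,2.2,0,0,0]]'
```

```text
clock: 14.0
eef_pos: [514.5, -37.0, 8.7]
eef_rot: [3.141, -0.002, 1.463]
wrist_force: [-4.5, 0.7, 11.0]
finger_gap: 35.8
finger_force: 25.0
```

```bash
python3 -m crank '[[40,0,0,-0.5,0,0,0],[45,0,0,-0.5,0,0,0],[55,0,0,-0.5,0,0,0],[64,0,0,-0.5,0,0,0],[64,0,0,-0.5,0,0,0],[64,0,0,-20,0,0,0],[64,0,0,-60,0,0,0],[64,0,0,-105,0,0,0],[64,0,0,-150,0,0,0],[64,0,0,-150,0,0,0]]'; python3 tw.py pics/w4.png; python3 -c "
from h import *
ux=np.array([.9948,.102]);c=np.array([533.3,-271.0]);uy=np.array([-.102,.9948])
for k in (60,0):
    go([*(c+uy*k+ux*55),130],down(95.85),k)
"
```

```text
clock: 15.0
eef_pos: [516.5, -37.6, 163.6]
eef_rot: [3.132, -0.002, 1.463]
wrist_force: [0.3, 0.2, -0.0]
finger_gap: 60.0
finger_force: 0.0
((513.3013916015625, -48.82890319824219), (107.59760284423828, 35.321109771728516), 83.76544189453125) [514.57333501 -38.43405562  41.4371145 ] [516.46314151 -37.60254473 163.56821479] [ 3.13167841e+00 -1.61696390e-03  1.46259269e+00] 59.95304085393946
60 shift [-160.1   84.2   30.6] turn [ 0.006 -0.001 -0.21 ]
0 shift [-218.8   96.7   30.5] turn [ 0.006 -0.001 -0.21 ]
```

```bash
python3 -m crank '[[0,-40,20,0,0,0,-0.05],[0,-80,40,0,0,0,-0.1],[0,-120,60,0,0,0,-0.15],[0,-150,75,0,0.006,0,-0.21],[0,-160,83,0,0.006,0,-0.21],[0,-160,83,15,0.006,0,-0.21],[0,-160,83,30,0.006,0,-0.21],[0,-160,83,30,0.006,0,-0.21],[0,-160,83,30,0.006,0,-0.21]]'
cat > tog.py <<'E'
from h import *
ux=np.array([.9948,.102]);c=np.array([533.3,-271.0]);uy=np.array([-.102,.9948])
s=manip.read_state();r=s["eef_pos"][:2]-c;print("panel x,y",r@ux,r@uy,"z",s["eef_pos"][2],"F",s["wrist_force"],s["finger_gap"])
for k in (60,0):
    go([*(c+uy*k+ux*52),78],down(95.85),k)
E
python3 tog.py; python3 -c "
from h import *
p,d=optics.camera('side');cv2.imwrite('pics/s5.png',cv2.resize(p[150:330,180:420,::-1],(800,600),interpolation=cv2.INTER_CUBIC))"
```

```text
clock: 15.95
eef_pos: [579.0, -204.3, 126.9]
eef_rot: [-3.135, -0.003, 1.673]
wrist_force: [-0.3, 1.0, -0.1]
finger_gap: 0.9
finger_force: 0.0
panel x,y 52.29449729372205 61.68389450624527 z 126.86722726466319 F [-0.27220753  0.99037273 -0.05974303] 0.9285470413378235
60 shift [-1.8  0.  48.9] turn [-0.006 -0.003  0.   ]
0 shift [-61.8  -0.   48.7] turn [-0.006 -0.003  0.   ]
```

View pics/s5.png

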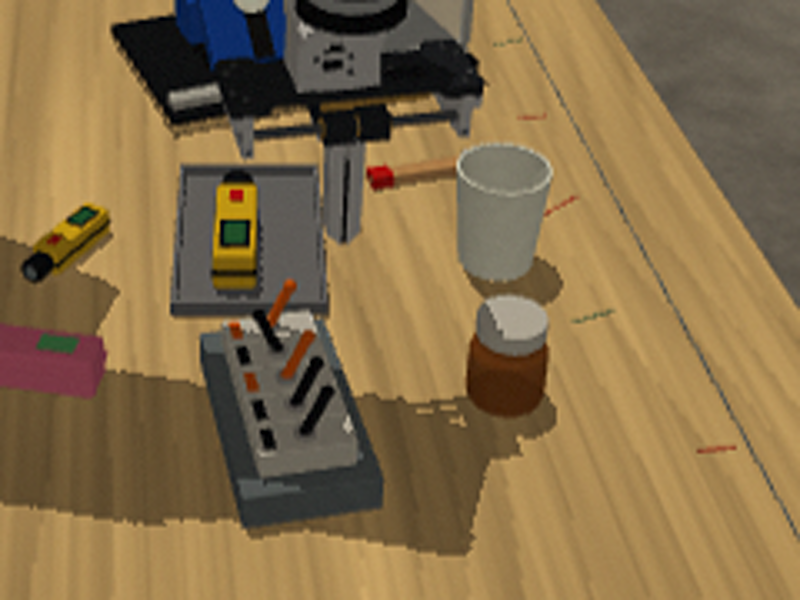

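The side view shows the thermometer flat in its tray at (237,235) and the closed fingers (345,240) just beyond the first orange lever's tip (290,285). Descending and pulling.

```bash
python3 -m crank '[[0,-1.8,0,25,-0.006,-0.003,0],[0,-1.8,0,49,-0.006,-0.003,0],[0,-1.8,0,49,-0.006,-0.003,0],[0,-1.8,-10,49,-0.006,-0.003,0],[0,-1.8,-20,49,-0.006,-0.003,0],[0,-1.8,-28,49,-0.006,-0.003,0],[0,-1.8,-35,49,-0.006,-0.003,0],[0,-1.8,-40,49,-0.006,-0.003,0],[0,-1.8,-43,49,-0.006,-0.003,0],[0,-1.8,-43,49,-0.006,-0.003,0]]'; python3 tog.py
```

```text
clock: 17.0
eef_pos: [536.1, -211.4, 78.7]
eef_rot: [3.141, 0.0, 1.672]
wrist_force: [1.1, 0.5, 0.0]
finger_gap: 0.6
finger_force: 0.0
panel x,y 8.909695822787379 58.997662975777864 z 78.74914472222358 F [1.08647738 0.51110411 0.01024531] 0.5978304674691504
60 shift [ 1.  43.1  0.8] turn [ 0.001  0.    -0.001]
0 shift [-59.   43.1   0.8] turn [ 0.001  0.    -0.001]
```

```bash
python3 -m crank '[[0,0.5,-1.5,0,0,0,0],[0,0.5,-3,0,0,0,0],[0,0.5,-4,0,0,0,0],[0,0.5,-4.5,0,0,0,0],[0,0.5,-4.5,0,0,0,0]]'; python3 tog.py
```

```text
clock: 17.5
eef_pos: [532.0, -211.2, 78.6]
eef_rot: [3.141, 0.0, 1.672]
wrist_force: [0.7, -0.4, 0.0]
finger_gap: 0.5
finger_force: 0.4
panel x,y 4.764267357186867 59.58858921157532 z 78.64753001795793 F [ 0.66676183 -0.42900666  0.04036278] 0.4878481304080515
60 shift [ 0.4 47.2  0.7] turn [ 0.001  0.    -0.   ]
0 shift [-59.6  47.3   0.7] turn [ 0.001  0.    -0.   ]
```

```bash
python3 -m crank '[[0,0.3,-1,0,0,0,0],[0,0.3,-2,0,0,0,0],[0,0.3,-3,0,0,0,0],[0,0.3,-3.5,0,0,0,0]]'; python3 tog.py
```

```text
clock: 17.9
eef_pos: [528.4, -211.3, 78.7]
eef_rot: [3.141, 0.001, 1.673]
wrist_force: [0.8, -0.3, -0.4]
finger_gap: 0.6
finger_force: 0.7
panel x,y 1.2409320666571952 59.86660521502963 z 78.749975364196 F [ 0.75314485 -0.25004756 -0.35449537] 0.6312860638007293
60 shift [ 0.2 50.8  0.8] turn [ 0.001  0.001 -0.   ]
0 shift [-59.8  50.8   0.8] turn [ 0.001  0.001 -0.   ]
```

```bash
python3 -m crank '[[0,0,-1,0,0,0,0],[0,0,-2,0,0,0,0],[0,0,-2.5,0,0,0,0],[0,0,-2.5,0,0,0,0]]'; python3 tog.py|head -1; python3 -m crank '[[0,0,-1,0,0,0,0],[0,0,-2,0,0,0,0],[0,0,-2,0,0,0,0]]' | grep wrist; python3 tog.py|head -1; python3 -c "
from h import *
p,d=optics.camera('side');cv2.imwrite('pics/s6.png',cv2.resize(p[210:300,220:340,::-1],(800,600),interpolation=cv2.INTER_CUBIC))"
```

```text
clock: 18.3
eef_pos: [526.3, -211.6, 78.9]
eef_rot: [3.14, 0.001, 1.672]
wrist_force: [4.9, 0.2, -1.9]
finger_gap: 0.5
finger_force: 2.1
panel x,y -0.8830810215615807 59.793154235039026 z 78.8754962969846 F [ 4.8707151   0.19579278 -1.87169299] 0.5008728014755791
wrist_force: [11.4, 1.4, -1.3]
panel x,y -1.7919847465241778 59.703745095977055 z 79.37156329097411 F [11.42980162  1.35987854 -1.2949497 ] 0.35821804742442365
```

View pics/s6.png

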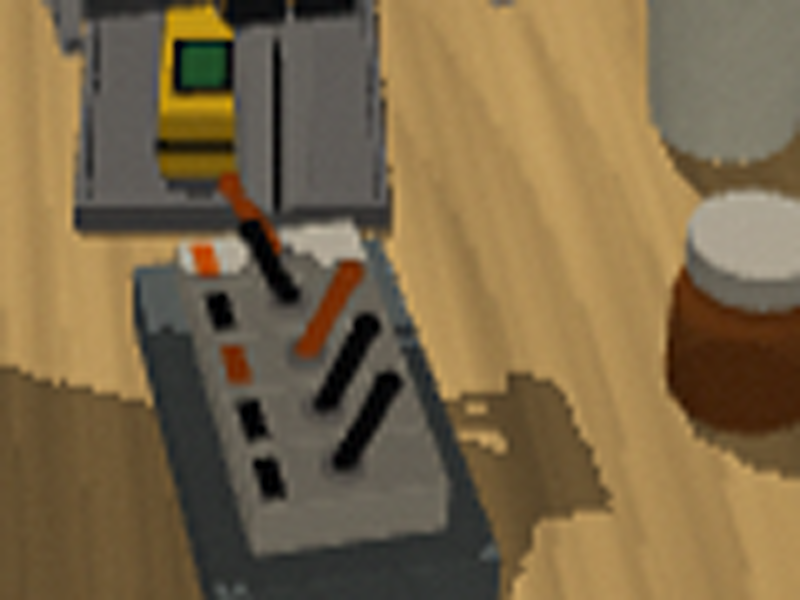

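The view shows the first orange lever (245,215) now leaning towards the robot, parallel to the "off" black one. The stop was felt at panel x ≈ −1.8 mm. Second one next.

```bash
python3 -m crank '[[0,0,15,0,0,0,0],[0,0,30,-25,0,0,0],[0,0,53,-50,0,0,0],[0,-30,54,-50,0,0,0],[0,-60,54,-50,0,0,0],[0,-60,54,-50,0,0,0],[0,-60,54,-50,0,0,0]]'; python3 tog.py
```

```text
clock: 19.35
eef_pos: [583.3, -266.1, 128.4]
eef_rot: [-3.141, -0.0, 1.671]
wrist_force: [-0.3, 0.7, -0.4]
finger_gap: 0.6
finger_force: 0.0
panel x,y 50.24132316548179 -0.2011478701581364 z 128.35107843276526 F [-0.25067782  0.65143184 -0.36537327] 0.5569645010072152
60 shift [60.2  1.7 50.4] turn [-0.    -0.    -0.001]
0 shift [ 0.2  1.8 50.4] turn [-0.    -0.    -0.001]
```

```bash
python3 -m crank '[[0,0,1,25,0,0,0],[0,0,1,50,0,0,0],[0,0,0,50,0,0,0],[0,0,-10,50,0,0,0],[0,0,-20,50,0,0,0],[0,0,-28,50,0,0,0],[0,0,-36,50,0,0,0],[0,0,-42,50,0,0,0],[0,0,-46,50,0,0,0],[0,0,-48,50,0,0,0]]'; python3 -m crank '[[0,0,-1,0,0,0,0],[0,0,-2,0,0,0,0],[0,0,-2.5,0,0,0,0],[0,0,-2.5,0,0,0,0]]'|grep wrist; python3 tog.py|head -1
```

```text
clock: 20.35
eef_pos: [535.6, -271.0, 78.8]
eef_rot: [3.141, 0.001, 1.672]
wrist_force: [1.7, -0.1, -0.9]
finger_gap: 0.4
finger_force: 0.6
wrist_force: [0.7, 0.0, 0.0]
panel x,y 0.3099211991772061 -0.0860185934425306 z 78.64750328355741 F [0.73853605 0.03523027 0.03050513] 0.6802710550065854
```

```bash
python3 -m crank '[[0,0,-1,0,0,0,0],[0,0,-2,0,0,0,0],[0,0,-3,0,0,0,0],[0,0,-3,0,0,0,0]]'|grep wrist; python3 tog.py|head -1
```

```text
wrist_force: [9.3, 1.5, -0.9]
panel x,y -1.562880269356963 -0.14610133151497753 z 79.22419400250801 F [ 9.30430556  1.54580081 -0.86641283] 0.6356631228685047
```

Stop felt at the same place. Retreat up and check everything.

```bash
python3 -m crank '[[0,0,15,0,0,0,0],[0,0,25,-25,0,0,0],[0,0,25,-75,0,0,0],[0,0,0,-125,0,0,0],[0,0,-50,-160,0,0,0],[0,0,-100,-160,0,0,0],[0,0,-150,-160,0,0,0],[0,0,-150,-160,0,0,0],[0,0,-150,-160,0,0,0]]'
python3 - <<'E'
from h import *
np.set_printoptions(precision=1,suppress=True)
ux=np.array([.9948,.102]);c0=np.array([533.3,-271.0]);uy=np.array([-.102,.9948])
p,d=optics.camera('side');a=cv2.resize(p[100:300,170:370,::-1],(600,600),interpolation=cv2.INTER_CUBIC);cv2.imwrite('pics/s7.png',a)
for n in("side","top"):
    p,d=optics.camera(n);c=optics.calibration(n);W=cloud(d,c);H=hsv(p)
    for b,a,ce in blobs((W[...,2]>60)&(W[...,2]<105)&(abs(W[...,0]-540)<110)&(W[...,1]<-150)&(W[...,1]>-390),5):
        q=W[b][:,:2]-c0;z=W[b][:,2];A=np.polyfit(z,q@ux,1);print(n,a,"y",(q@uy).mean(),"lean",np.arctan(A[0]),np.median(p[b],0))
    m=((H[...,0]<6)|(H[...,0]>174))&(H[...,1]>130)&(H[...,2]>60)&(W[...,2]>110)&(W[...,1]>150)
    for b,a,ce in blobs(m,4): x=ray(ce,134,c);print("post",n,a,(W[b].mean(0)[:2]-[516.5,197.1])@[.963,.271])
E
```

```text
clock: 22.05
eef_pos: [380.1, -287.0, 239.3]
eef_rot: [3.14, 0.001, 1.671]
wrist_force: [0.2, -0.9, -1.4]
finger_gap: 0.6
finger_force: 0.0
side 111 y 22.805791782702272 lean -0.45114104141340794 [114.  45.   8.]
side 50 y -33.13681048447493 lean 0.37446619409897863 [5.5 6.  6. ]
side 49 y -63.472172519115546 lean 0.44473823860372635 [7. 7. 8.]
post side 39 147.32873196634966
top 35 y -58.875329536867376 lean 0.42732115570139806 [46. 46. 43.]
top 34 y -28.867905330565502 lean 0.42516120698286214 [50.  47.5 45. ]
top 26 y 31.244574772255003 lean -0.4382228934572969 [41.  39.5 37.5]
top 29 y 0.8618637480597449 lean -0.49621236656612283 [137.  79.  51.]
top 28 y 60.87047054601048 lean -0.5125674344237682 [132.  78.  49.]
post top 63 146.8900412309923
```

View pics/s7.png

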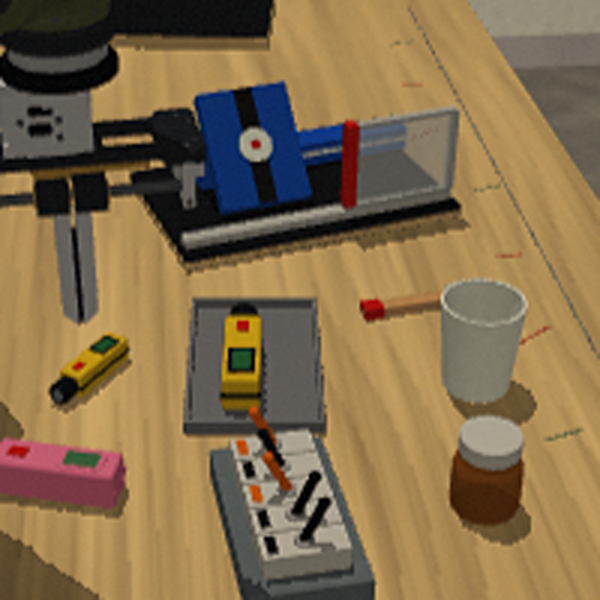

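The view shows both orange levers leaning towards the robot, black ones unchanged, the thermometer in its tray, and cup, jar and brush in place. I check the guard displacement with one consistent mask, before against now.

Run:
```python
from h import *
for n in("side","top"):
    c=optics.calibration(n);o=[]
    f=np.load(n+"0.npz")
    for p,d in((f["p"],f["d"]),optics.camera(n)):
        W=cloud(d,c);H=hsv(p)
        m=((H[...,0]<6)|(H[...,0]>174))&(H[...,1]>130)&(H[...,2]>60)&(abs(W[...,2]-133)<5)&(W[...,1]>150)&(W[...,1]<260)
        q=W[m][:,:2]@[.963,.271];o.append((m.sum(),q.min(),np.median(q),q.max()));print(n,np.round(o[-1],1))
```

```text
side [ 13.  544.3 551.2 561. ]
side [ 11.  690.8 699.3 705.2]
top [ 46.  544.6 551.7 558.6]
top [ 44.  693.2 699.2 706.1]
```

```bash
python3 -c "
from cell import manip
print(manip.sign_off())"
```

```text
the job is handed in; nothing more can be done
None
```

Done and handed in at about 22 s: guard pushed to its end stop (cameras read about 148 mm of 150), thermometer held at the dot from about 101 mm for over 2.5 s and laid back flat in its tray, both orange toggles off, and the black toggles, cup, jar and brush look undisturbed.

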